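Hook and snap the storage cover onto a pan of eggs

ROBOT

A 6-joint arm with a two-finger parallel gripper is mounted at the origin on the work surface. World frame = base frame: x ahead of the robot, y to its left, z up, the work surface at z = 0. Lengths are in m, angles in rad, forces in N, time in s.
With the tool pointing down it reaches from about 0.375 to 0.9 m from the base axis. Payload 3.1 kg.
Tool frame: the origin (TCP) lies between the finger pads; the fingertips stand 22 mm ahead of it and the grasp point (between the pads) lies 3 mm ahead of it; z points along the fingers, y is the line along which they close (so a half turn about z gives the same grasp; the last joint's range is limited). The gripper opens to 87 mm and grips with 3 to 60 N. Pads are 19 mm wide; open, the fingers measure 117 mm over their backs; the gripper's body (75 mm by 190 mm) begins 51 mm behind the grasp point.
Start: joints at [-1.472, 0.527, 1.433, -0, 1.181, -0.178], TCP at [0.171, -0.601, 0.222] pointing down, gripper open.
Joint ranges: [-3.08, 3.08], [-0.75, 2.2], [0.22, 2.44], [-1.43, 4.57], [0, 2.65], [-2.85, 2.85]. Speed limits (rad/s): [2.79, 2.79, 3.14, 3.14, 3.14, 3.14].

INTERFACE

Orientations are given as a unit quaternion [x, y, z, w].
In Python, from rig import robot gives the robot as it stands.
- The arm moves only by the tool move_arm, never from a script. Its argument "series" is text: rows parted by semicolons, each of 6 numbers parted by spaces: the shift along the tool's x, y, z in mm, then the turn, a rotation vector about the tool's x, y, z in degrees. In form: dx dy dz ax ay az; .... A call has 1 to 8 rows; each row is the pose to reach, as a shift and turn from the pose commanded when the call began, along the tool's axes at that moment; what a row does not reach only later rows make up. A row lasts 1/12 s, in which the tool goes at most 41.7 mm and 7.16 degrees, less where a joint would pass 70% of its speed; a pose out of reach is approached as far as the arm can. A call with a gripper value outside its range is refused whole. "jaw" is the opening, from 0 (shut) to 1 (fully open), set as the call begins (left out, the last holds). The fingers move at their own pace and stop on an object; "newtons" is the grip in N (left out, the last holds). Time passes only in rows, so rows that repeat a pose let the fingers close. It gives the time, the measured TCP pose, the force, the opening and the grip force at its end, in the units of the state.
- robot.get_obs(): the state, without advancing time (a new reading comes with each control period).
- robot.camera(name): name is "scene" or "side" or "wrist"; returns a dict with "img" (480x640x3 uint8, red, green, blue), "mtx" (3x3 intrinsics, pixels), "world_to_cam" (4x4, takes a point from world to camera coordinates). Camera axes: x right, y down, z forward; pixel columns grow to the right and rows downward; lengths in m; the calibration is good to about 2 mm. The wrist camera is an equidistant fisheye: a pixel r from the principal point sees the ray r / f radians off the axis. A picture is of the moment at which its call begins. There is no depth.
- robot.hand_in(): hands the job in; it is judged then, once.
Trained networks look in a picture, given as the dict that the camera call returned (one of the last four; its "shot" number tells which), for a name from the list of things; names that differ only in an ending like _2 or _b are one class to them, and where a whole thing is asked for, a point or a joint stands for the part that bears it (a point fixed in the world has none). Each returns a list of dicts, best first, with "p" (0 to 1); they miss things now and then, are a little off and sometimes report something else, mostly with a low value. They report only what shows in the picture. A call takes as long as a camera call. They do not tell look-alikes from the thing itself.
- robot.search_frame(picture, thing): "xyz" ([x, y, z] in m, in world coordinates, good to about 4 mm: the middle of the surface that is visible of it).
- robot.tip_of(picture, thing): "xyz" ([x, y, z] in m, in world coordinates, good to about 4 mm: a listed point, or the origin of a listed thing).
The state is a dict: "time": time; "q": joint angles; "joint_velocities": joint speeds; "joint_torque": joint torques, N m; "position": TCP position; "tool_rot": TCP orientation; "ft_force": force on the tool from outside, world axes, zero at the start; "moment": the same for the moment, N m; "grip_width": finger opening in m; "grip_force": force on a finger pad.
Only numpy, scipy, OpenCV 4.12 (cv2) and the standard library are available. Lean on these libraries where they do the work, as an engineer would, in place of code of your own. Each camera call takes 0.05 s, during which the arm holds its last target. There are 200 camera calls.

TASK

The open steel pan of eggs on the cutting board is ready for the stacked storage, so put its loose plastic cover on: hold the cover tilted, hook the lip of its plain long side under the pan's rim, swing it down and press the tab side until both its lugs have snapped under the rim and the cover lies flush all round. Leave the pan standing on the board where it is, without shoving or tipping it, and do not disturb the bowl, the shaker and the pan that is already covered.

Things in the scene. Friction and masses are not known exactly. Their poses are not given: they have to be found in the camera images.
- pan: open stainless pan of six brown boiled eggs, loose on the board, 0.6 to 0.95 kg. Origin: centre of its underside; x along its long side, z up. 176 x 108 mm over the rim, 65 mm high; foot 149 x 81 mm. Its rim is a round bead 6 mm thick, undercut below (9 mm from the bead's outer edge in to the wall). The eggs end 14 mm below the rim. The cover fits it either way round.
- rim (a point): centre of the pan's mouth, level with the top of the rim, 65 mm above the pan's origin; the outer edges of the rim's long sides lie 54 mm to either side along the pan's y. With the cover home its panel lies on the rim and its origin is 14 mm below this point.
- cover: loose off-white plastic cover, 0.12 kg, right side up on the counter at first. Origin: centre of the plane of its skirt's lower edge; x along its long side, z up, +y to the tab side. 185 x 116 mm, on the +y side also a thumb tab (46 mm wide, 13 mm out) and two lobes. Panel 14 to 17 mm above the origin; the skirt hangs 14 mm below it, 1.5 to 2 mm outside the rim bead.
- hook (a point): the cover's hook: where the bead's centre lies when home, x 0, y -51, z 11 mm in the cover's frame. A rigid lip runs 100 mm along the inside of the -y skirt's foot, 5 mm inward; panel and lip leave a slot 7.8 mm high, open to +y, for the 6 mm bead. It cannot pass the bead from straight above: tilt the tab side up 10 to 20 degrees, bring the lip below the bead from outside, move +y, swing down about the bead.
- grip (a point): middle of the grip moulded upright in the middle of the cover's top, 32 mm above the cover's origin: a rib 64 mm long along the cover's x, 14 mm thick along its y, standing 25 mm above the top face (its top 42 mm above the origin). The top face around it is free for the fingers.
- front (a point): place to press, top face of the cover at the middle of its tab side: x 0, y +44, z 17 mm in the cover's frame. Two sprung lugs sit inside that skirt at x = +-50 mm. Hooked and let go, the cover rests on them, tilted 4 to 5 degrees, this point about 75 mm above the pan's origin; a push of about 20 N here snaps both over the bead, then it is at 68 mm and stays.
- corner0 (a point): point on the cover's top face near a corner of its tab long side: x +75, y +44, z 17 mm in the cover's frame. 68 mm above the pan's origin when the cover is home and flush.
- corner1 (a point): point on the cover's top face near a corner of its hook long side: x +75, y -44, z 17 mm in the cover's frame. 68 mm above the pan's origin when the cover is home and flush.
- corner2 (a point): point on the cover's top face near a corner of its tab long side: x -75, y +44, z 17 mm in the cover's frame. 68 mm above the pan's origin when the cover is home and flush.
- corner3 (a point): point on the cover's top face near a corner of its hook long side: x -75, y -44, z 17 mm in the cover's frame. 68 mm above the pan's origin when the cover is home and flush.
- board: white plastic cutting board, fixed, 190 x 260 x 20 mm, the pan stands on it. Origin: centre of its underside; x along the short side, y along the long side.
- full_pan: bystander: a like pan that is already covered, its tab side away from the robot, loose, 185 x 130 x 93 mm high with its grip. Origin: centre of its underside.
- bowl: bystander: white ceramic bowl, 116 mm across, 55 mm high. Origin: centre of its underside.
- shaker: bystander: steel seasoning shaker, 66 mm across, 103 mm high. Origin: centre of its underside.
Not all that is in view belongs to the job. What is shaped like the cover but turquoise is not meant.

How it is judged:
By the outcome, as a careful person would: the job done as asked, in the order asked, and still so for the second after the job is handed in, with the robot touching nothing.
It also fails if it takes over 48 s, if anything falls off the work surface, if the arm or the gripper's body presses on something with over 40 N, if the wrist force passes 120 N, or if a joint passes its speed limit or range.

## Working session

There is one attempt and no reset: what is moved stays moved. The work goes in short steps, Python scripts to look and compute and a tool call to move; the robot and the scene stay as the last step left them, time stands still between calls to the robot, and variables do not carry over. Pictures are saved under pics/ and viewed, at most 10 in all, crops included, and the job is handed in when it is done.

Besides the shell and the picture viewer there is one more tool, called as name(argument=value, ...) on one line, values as JSON. move_arm: Moves the arm, as the interface text tells. Its arguments: {"type":"object","properties":{"series":{"type":"string"},"jaw":{"type":"number"},"newtons":{"type":"number"}},"required":["series"]}

```bash
mkdir -p pics
cat > h.py <<'E'
import numpy as np, cv2
from rig import robot
from scipy.spatial.transform import Rotation as R
def proj(c,p):
    q=c["world_to_cam"]@np.append(p,1); u=c["mtx"]@q[:3]; return (u[:2]/u[2]).round(0)
def ray_at_z(c,uv,z):
    d=np.linalg.inv(c["mtx"])@[uv[0],uv[1],1]; T=np.linalg.inv(c["world_to_cam"])
    d=T[:3,:3]@d; o=T[:3,3]; return (o+d*(z-o[2])/d[2])
def save(n,img): cv2.imwrite("pics/"+n,img[...,::-1])
E
python3 - <<'E'
from h import *
for n in ["scene","side"]:
    c=robot.camera(n); save(n+".png",c["img"])
    for t in ["pan","cover","board","full_pan","bowl","shaker","rim","grip","hook","front","corner0","corner1","corner2","corner3"]:
        for d in robot.tip_of(c,t)[:3]: print(n,t,np.round(d["xyz"],3),round(d["p"],2),proj(c,d["xyz"]))
o=robot.get_obs(); print(o["time"],o["tool_rot"])
E
```

```text
scene pan [0.522 0.202 0.018] 0.63 [397. 206.]
scene cover [ 0.55  -0.419  0.001] 0.98 [184. 325.]
scene cover [ 0.316 -0.392  0.002] 0.95 [158. 248.]
scene cover [ 0.498 -0.191 -0.001] 0.89 [262. 267.]
scene board [ 0.488 -0.236  0.021] 0.73 [243. 267.]
scene board [ 0.516  0.207 -0.005] 0.72 [396. 210.]
scene full_pan [ 0.743 -0.016 -0.002] 0.65 [376. 310.]
scene bowl [ 0.755 -0.236  0.002] 0.78 [298. 358.]
scene shaker [0.746 0.23  0.003] 0.76 [458. 265.]
scene rim [0.519 0.198 0.086] 0.59 [398. 189.]
scene grip [ 0.551 -0.412  0.032] 0.65 [185. 317.]
scene grip [ 0.316 -0.385  0.032] 0.59 [158. 240.]
scene grip [ 0.504 -0.188  0.032] 0.58 [263. 260.]
scene hook [ 0.344 -0.345  0.012] 0.87 [179. 246.]
scene hook [ 0.506 -0.138  0.013] 0.82 [281. 257.]
scene hook [ 0.505 -0.429  0.01 ] 0.55 [172. 310.]
scene front [ 0.294 -0.427  0.021] 0.95 [140. 244.]
scene front [ 0.49  -0.238  0.021] 0.6 [243. 268.]
scene front [ 0.595 -0.406  0.018] 0.55 [196. 334.]
scene corner0 [ 0.231 -0.389  0.018] 0.98 [146. 222.]
scene corner0 [ 0.436 -0.139  0.016] 0.97 [268. 237.]
scene corner0 [ 0.398
[... 1517 characters left out ...]
ide corner0 [ 0.575 -0.332  0.015] 0.97 [346. 381.]
side corner0 [ 0.399 -0.389  0.019] 0.86 [240. 426.]
side corner0 [ 0.433 -0.138  0.019] 0.84 [254. 302.]
side corner1 [ 0.575 -0.332  0.015] 0.97 [346. 381.]
side corner1 [ 0.399 -0.389  0.019] 0.86 [240. 426.]
side corner1 [ 0.433 -0.138  0.019] 0.84 [254. 302.]
side corner2 [ 0.575 -0.332  0.015] 0.97 [346. 381.]
side corner2 [ 0.399 -0.389  0.019] 0.86 [240. 426.]
side corner2 [ 0.433 -0.138  0.019] 0.84 [254. 302.]
side corner3 [ 0.575 -0.332  0.015] 0.97 [346. 381.]
side corner3 [ 0.399 -0.389  0.019] 0.86 [240. 426.]
side corner3 [ 0.433 -0.138  0.019] 0.84 [254. 302.]
1.5 [9.90440393e-01 1.37941389e-01 7.46293656e-06 8.85743382e-06]
```

View pics/scene.png

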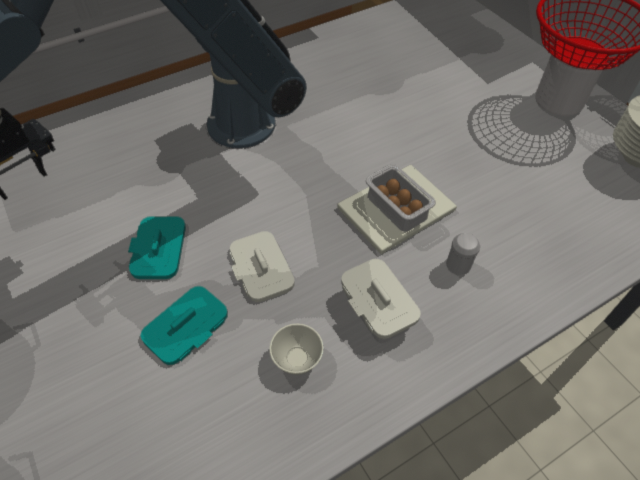

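View pics/side.png

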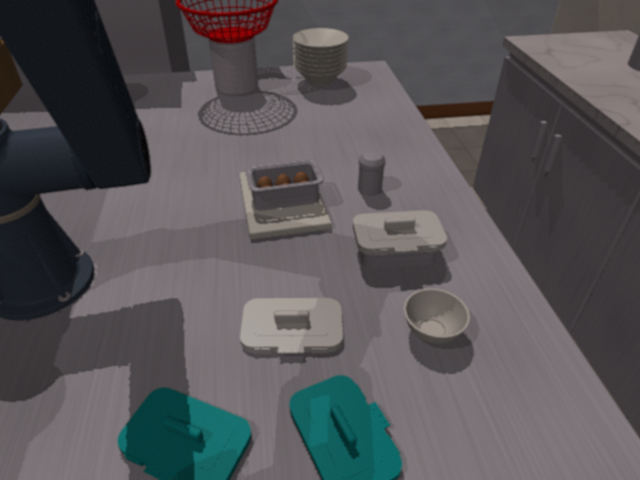

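The candidates, by scene pixels:
- Turquoise covers at (158,246) and (184,325): wrong colour.
- Off-white cover at (262,265), flat on the counter: fits the description.
- Off-white at (380,298): this cover is already on the full pan.

So the cover is the one at (262,265), with its tab towards world -y. The open pan is at (400,195) on the board. I'll confirm both in one enlarged crop.

Run:
```python
from h import *
a=cv2.imread("pics/side.png"); s=cv2.imread("pics/scene.png")
c1=cv2.resize(a[290:365,225:360],(800,444),interpolation=cv2.INTER_CUBIC)[:, :]
c2=cv2.resize(a[150:225,235:335],(400,300),interpolation=cv2.INTER_CUBIC)
c3=cv2.resize(s[225:305,220:300],(300,300),interpolation=cv2.INTER_CUBIC)
c1=cv2.resize(c1,(540,300)); 
c4=cv2.resize(s[155:255,330:465],(400,296),interpolation=cv2.INTER_CUBIC)
top=np.hstack([c1,c3[:,:260]]); bot=np.hstack([c2[:296],c4])
cv2.imwrite("pics/crop.png",np.vstack([top,bot]))
o=robot.get_obs(); print(o["time"],o["position"],R.from_quat(o["tool_rot"]).as_matrix().round(3))
w=robot.camera("wrist"); T=np.linalg.inv(w["world_to_cam"]); print(T.round(3),w["mtx"])
```

```text
1.5 [ 0.17083063 -0.60119523  0.22185634] [[ 0.962  0.273  0.   ]
 [ 0.273 -0.962 -0.   ]
 [ 0.     0.    -1.   ]]
[[ 0.274 -0.92  -0.278  0.247]
 [-0.962 -0.263 -0.079 -0.581]
 [-0.001  0.289 -0.957  0.385]
 [ 0.     0.     0.     1.   ]] [[371.64829954   0.         318.75810459]
 [  0.         371.64829954 241.97528292]
 [  0.           0.           1.        ]]
```

View pics/crop.png

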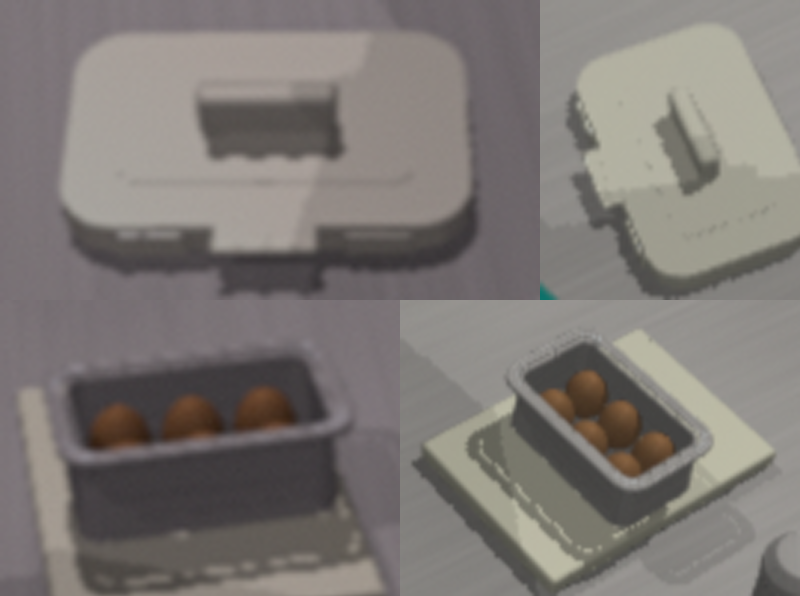

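Confirmed: the flat off-white cover with its tab towards -y, and the open pan of eggs on the board. Next I'll hover over the cover.

move_arm(series="32 -23 2 0 0 3; 64 -46 4 0 0 6; 97 -69 5 0 0 9; 129 -92 6 0 0 12; 161 -114 8 0 0 15; 193 -137 10 0 0 18; 226 -160 12 0 0 21; 258 -183 13 0 0 23", jaw=0.6, newtons=40)

```text
time: 2.22
position: [0.3699, -0.353, 0.2089]
tool_rot: [0.998, -0.064, 0.0, 0.0]
ft_force: [0.7, -0.3, -0.5]
grip_width: 0.0529
grip_force: 0.0
```

Run:
```python
from h import *
o=robot.get_obs(); M=R.from_quat(o["tool_rot"]).as_matrix(); print(o["time"],o["position"],M.round(3))
print(M.T@(np.array([.501,-.190,.2])-o["position"])*1000)
```

```text
2.2167 [ 0.36994016 -0.35304112  0.20889191] [[ 0.992 -0.127  0.   ]
 [-0.127 -0.992 -0.   ]
 [ 0.     0.    -1.   ]]
[ 109.28130525 -178.37151226    8.90805202]
```

move_arm(series="20 -33 2 0 0 0; 40 -65 4 0 0 0; 60 -98 6 0 0 0; 80 -130 8 0 0 0; 100 -165 9 0 0 0; 109 -178 9 0 0 0; 109 -178 9 0 0 0")

```text
time: 2.8
position: [0.5013, -0.1885, 0.2]
tool_rot: [0.998, -0.06, 0.001, -0.0]
ft_force: [-0.7, 0.2, 0.4]
grip_width: 0.0524
grip_force: 0.0
```

```bash
cat >> h.py <<'E'
def wproj(c,p):
    q=c["world_to_cam"]@np.append(p,1); q=q[:3]; th=np.arctan2(np.hypot(q[0],q[1]),q[2]); f=c["mtx"][0,0]
    d=q[:2]/np.hypot(*q[:2]); return c["mtx"][:2,2]+f*th*d
def wray_z(c,uv,z):
    d=np.array(uv,float)-c["mtx"][:2,2]; r=np.hypot(*d); th=r/c["mtx"][0,0]
    v=np.append(np.sin(th)*d/r,np.cos(th)); T=np.linalg.inv(c["world_to_cam"]); v=T[:3,:3]@v; o=T[:3,3]
    return o+v*(z-o[2])/v[2]
E
python3 - <<'E'
from h import *
c=robot.camera("wrist"); save("w1.png",c["img"])
o=robot.get_obs(); print(o["time"],o["position"],o["tool_rot"].round(3) if hasattr(o["tool_rot"],"round") else o["tool_rot"])
for t in ["cover","grip","hook","front","corner0","pan","rim"]:
    for d in robot.tip_of(c,t)[:4]: print(t,np.round(d["xyz"],4),round(d["p"],2),wproj(c,d["xyz"]).round())
E
```

```text
2.85 [ 0.50019392 -0.19020863  0.19991374] [ 0.998 -0.06   0.     0.   ]
cover [ 0.5565 -0.4215  0.0024] 0.92 [528. 142.]
cover [ 0.4981 -0.1884 -0.0022] 0.76 [318. 216.]
grip [ 0.549  -0.4206  0.0354] 0.94 [544. 151.]
grip [ 0.504  -0.189   0.0325] 0.85 [318. 218.]
hook [ 0.5048 -0.1375  0.0125] 0.58 [265. 219.]
hook [ 0.5057 -0.4297  0.0082] 0.56 [538. 189.]
front [ 0.4926 -0.2374  0.022 ] 0.66 [370. 221.]
front [ 0.5948 -0.4025  0.0223] 0.6 [521. 106.]
corner0 [ 0.6168 -0.4751  0.0225] 0.95 [573.  87.]
corner0 [ 0.4182 -0.2296  0.0181] 0.93 [367. 292.]
corner0 [ 0.4298 -0.1389  0.0148] 0.88 [278. 290.]
corner0 [ 0.532  -0.5005  0.016 ] 0.87 [590. 164.]
pan [0.5272 0.2072 0.0227] 0.97 [  6. 240.]
pan [ 0.5827 -0.1548  0.0149] 0.43 [271. 137.]
```

View pics/w1.png

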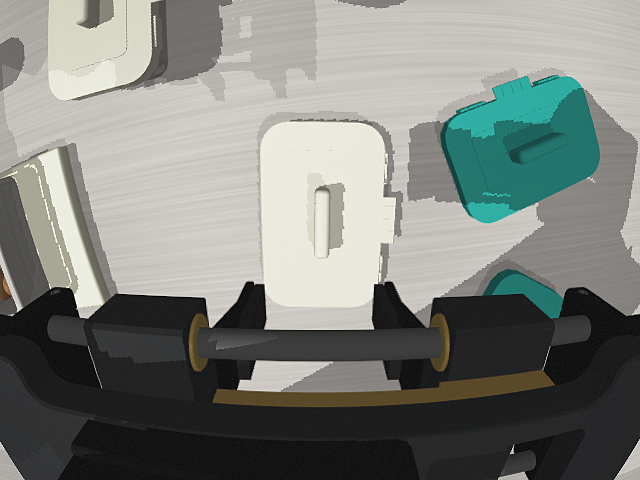

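The wrist view shows the cover upright in the middle: panel from (260,122) to (385,306), rib from (322,186) to (321,258), tab at right (390,218).

Run:
```python
from h import *
c=robot.camera("wrist"); o=robot.get_obs(); M=R.from_quat(o["tool_rot"]).as_matrix()
g=[wray_z(c,p,.042) for p in [(322,187),(321,257)]]
print(g, np.linalg.norm(g[0]-g[1]))
m=((c["img"].min(2)>185)*255).astype(np.uint8); n,l,s,_=cv2.connectedComponentsWithStats(m)
k=l[280,290]; print(s[k])
cn=max(cv2.findContours((l==k).astype(np.uint8),0,1)[0],key=cv2.contourArea)[:,0]
w=np.array([wray_z(c,p,.016)[:2] for p in cn],np.float32)*1000
print("rect",cv2.minAreaRect(w))
G=(g[0]+g[1])/2; print("grip tool-frame offset",M.T@(np.array([G[0],G[1],.042])-o["position"])*1000, M[:,0])
d=g[0]-g[1]; print("rib ang",np.degrees(np.arctan2(d[1],d[0])))
```

```text
[array([ 0.53033406, -0.20063776,  0.042     ]), array([ 0.46669728, -0.19183191,  0.042     ])] 0.06424315590395545
[     1      0    639    330 111355]
rect ((568.6869506835938, -225.52316284179688), (811.5919189453125, 393.43194580078125), 83.91276550292969)
grip tool-frame offset [  0.22157313   3.67927245 157.90038947] [ 9.92009369e-01 -1.26164217e-01 -3.69626651e-05]
rib ang -7.8783793277674246
```

move_arm(series="0 3 40 0 0 1; 0 3 80 0 0 1; 0 3 118 0 0 1; 0 3 145 0 0 1; 0 3 157 0 0 1; 0 3 157 0 0 1")

```text
time: 3.75
position: [0.4966, -0.1939, 0.0398]
tool_rot: [0.997, -0.072, -0.003, -0.002]
ft_force: [-0.3, 0.6, 0.6]
grip_width: 0.0524
grip_force: 0.0
```

move_arm(series="0 0 0 0 0 0; 0 0 0 0 0 0; 0 0 0 0 0 0; 0 0 0 0 0 0; 0 0 0 0 0 0; 0 0 0 0 0 0", jaw=0, newtons=50)

```text
time: 4.25
position: [0.4993, -0.1948, 0.0437]
tool_rot: [0.997, -0.071, 0.001, 0.0]
ft_force: [-0.2, 0.5, 0.0]
grip_width: 0.0202
grip_force: 0.0
```

move_arm(series="0 0 0 0 0 0; 0 0 0 0 0 0; 0 0 0 0 0 0; 0 0 0 0 0 0")

```text
time: 4.58
position: [0.4989, -0.1945, 0.0428]
tool_rot: [0.997, -0.071, -0.0, -0.0]
ft_force: [0.1, 0.1, 0.3]
grip_width: 0.0014
grip_force: 0.0
```

move_arm(series="0 0 -20 0 0 0; 0 0 -50 0 0 0; 0 0 -85 0 0 0; 0 0 -125 0 0 0; 0 0 -165 0 0 0; 0 0 -180 0 0 0; 0 0 -180 0 0 0; 0 0 -180 0 0 0")

```text
time: 5.25
position: [0.4991, -0.1946, 0.2237]
tool_rot: [0.997, -0.071, 0.001, 0.001]
ft_force: [0.6, 0.3, -0.5]
grip_width: 0.0002
grip_force: 0.0
```

Run:
```python
from h import *
o=robot.get_obs(); M=R.from_quat(o["tool_rot"]).as_matrix(); print(o["time"],o["position"],M.round(4),o["ft_force"])
c=robot.camera("side"); save("side2.png",cv2.resize(c["img"][120:400,150:470],(800,700))[:600])
for n in ["side","scene"]:
  c=robot.camera(n)
  for t in ["grip","hook","front","rim","pan"]:
    for d in robot.tip_of(c,t)[:5]:
      x=np.array(d["xyz"])
      if x[1]>-.33 : print(n,t,x.round(4),round(d["p"],2), ((M.T@(x-o["position"]))*1000).round(1))
```

```text
5.25 [ 0.49912324 -0.19463167  0.22372551] [[ 9.899e-01 -1.415e-01  1.800e-03]
 [-1.415e-01 -9.899e-01 -1.200e-03]
 [ 2.000e-03  9.000e-04 -1.000e+00]] [ 0.56801841  0.25648924 -0.47228916]
side grip [ 0.4991 -0.1901  0.0289] 0.91 [ -1.   -4.7 194.8]
side hook [ 0.5065 -0.1347  0.0122] 0.68 [ -1.6 -60.6 211.5]
side front [ 0.4932 -0.2357  0.0123] 0.83 [ -0.5  41.3 211.5]
scene grip [ 0.5024 -0.1854  0.0313] 0.69 [  1.6  -9.8 192.4]
scene grip [0.5208 0.201  0.0853] 0.21 [ -34.8 -394.8  138. ]
scene grip [ 0.4347 -0.1433  0.0137] 0.2 [-71.4 -41.9 209.8]
scene hook [ 0.503  -0.1416  0.0139] 0.71 [ -4.1 -53.2 209.8]
scene front [ 0.4918 -0.2351  0.0195] 0.88 [ -1.9  40.9 204.3]
scene front [0.5213 0.1965 0.0812] 0.46 [ -33.7 -390.5  142.1]
scene rim [0.5211 0.199  0.0849] 0.76 [ -34.2 -392.9  138.4]
scene pan [0.5226 0.2026 0.0191] 0.67 [ -33.4 -396.7  204.2]
```

View pics/side2.png

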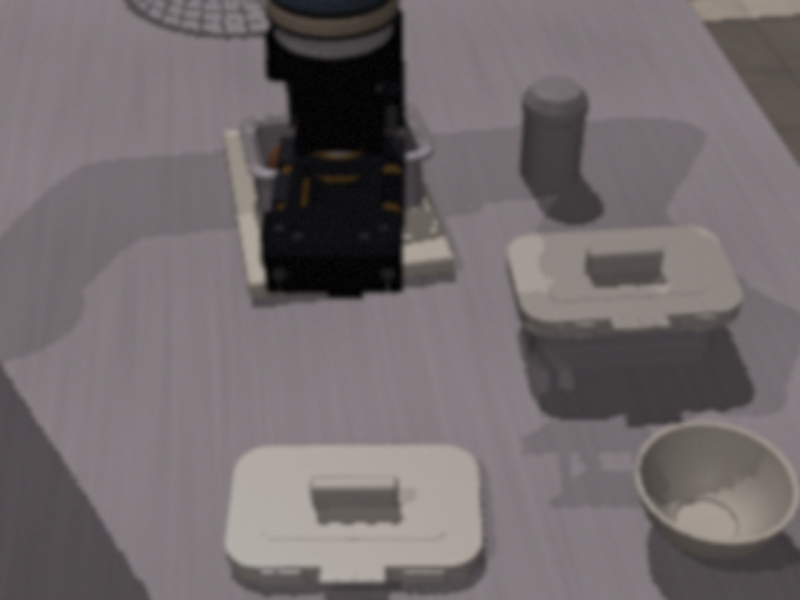

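Run:
```python
from h import *
o=robot.get_obs(); M=R.from_quat(o["tool_rot"]).as_matrix(); p=o["position"]
tip=p+M[:,2]*.022; print(p,tip)
w=robot.camera("wrist"); save("w2.png",w["img"]); print("wrist tip",wproj(w,tip),"tcp",wproj(w,p))
T=np.linalg.inv(w["world_to_cam"]); print("cam in tool",M.T@(T[:3,3]-p), (M.T@T[:3,:3]).round(3))
for n in ["scene","side"]:
    c=robot.camera(n); q=proj(c,tip); print(n,q); 
    x,y=q.astype(int)
    a=c["img"].copy(); cv2.circle(a,(x,y),2,(255,0,0),-1); a=a[max(0,y-60):y+60,max(0,x-50):x+50]
    cv2.imwrite(n+"_t.png",cv2.resize(a,(400,480),interpolation=2)[...,::-1])
cv2.imwrite("pics/tip.png",np.hstack([cv2.imread("scene_t.png"),cv2.imread("side_t.png")]))
```

```text
[ 0.49888552 -0.19454     0.22267825] [ 0.49887962 -0.19453653  0.20067825]
wrist tip [316.62423974 283.90074263] tcp [316.36298659 301.75538826]
cam in tool [ 0.07955171  0.00114242 -0.16276028] [[ 0.001 -0.957 -0.29 ]
 [ 1.     0.001 -0.   ]
 [ 0.    -0.29   0.957]]
scene [254. 216.]
side [288. 247.]
```

View pics/tip.png

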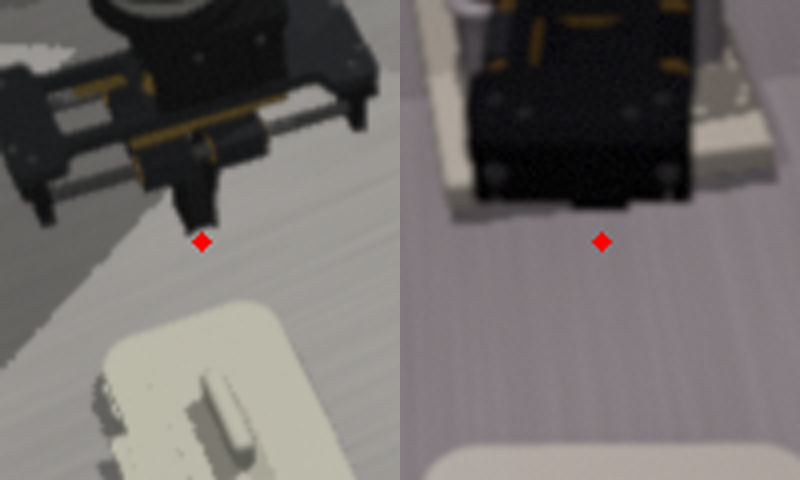

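Run:
```python
from h import *
o=robot.get_obs(); M=R.from_quat(o["tool_rot"]).as_matrix(); p=o["position"]
P=[];
for n in ["scene","side"]:
    c=robot.camera(n); P.append(c["mtx"]@c["world_to_cam"][:3])
X=cv2.triangulatePoints(P[0],P[1],np.array([252.7,213.]),np.array([288.,239.]))[:,0]; X=X[:3]/X[3]
print(X,p,M.T@(X-p)*1000)
for z in (.2,.21,.22): print(z,[ (lambda h:(h[:2]/h[2]).round(1))(Q@np.append([p[0],p[1],z],1)) for Q in P], 'x+-10', (lambda h:(h[:2]/h[2]).round(1))(P[1]@[p[0],p[1]-.02,z,1]))
# wrist-image self-check of finger tips
im=cv2.imread("pics/w2.png"); cv2.circle(im,(317,284),2,(0,0,255),-1); cv2.circle(im,(316,302),2,(0,255,0),-1)
cv2.imwrite("pics/w2c.png",cv2.resize(im[180:400,200:440],(800,600)[0:2] and (654,600)))
```

```text
[ 0.50021309 -0.19650183  0.21682908] [ 0.49891769 -0.19456552  0.22287875] [1.55620306 1.73311135 6.04982156]
0.2 [array([254. , 216.5]), array([288.1, 247.1])] x+-10 [289.3 255.3]
0.21 [array([253.6, 213.6]), array([287.9, 242.4])] x+-10 [289.1 250.6]
0.22 [array([253.2, 210.7]), array([287.7, 237.6])] x+-10 [288.9 245.8]
```

View pics/w2c.png

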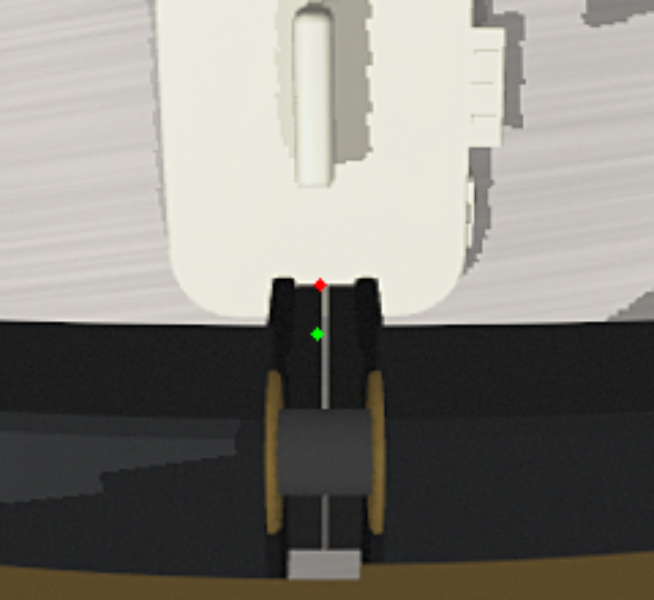

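The wrist view shows the closed fingers centred on the rib's line. But the outside cameras put the fingertips about 15 mm higher than reported, so the fingers closed above the rib. I'll go down again, guarding on force.

move_arm(series="0 0 40 0 0 0; 0 0 80 0 0 0; 0 0 120 0 0 0; 0 0 150 0 0 0; 0 0 170 0 0 0; 0 0 178 0 0 0; 0 0 181 0 0 0; 0 0 181 0 0 0", jaw=0.5)

```text
time: 6.82
position: [0.4992, -0.1947, 0.0418]
tool_rot: [0.997, -0.071, 0.0, 0.0]
ft_force: [0.2, -0.5, -0.2]
grip_width: 0.0408
grip_force: 0.0
```

move_arm(series="0 0 3 0 0 0; 0 0 6 0 0 0; 0 0 6 0 0 0")

```text
time: 7.07
position: [0.4995, -0.1949, 0.0366]
tool_rot: [0.997, -0.071, 0.001, 0.0]
ft_force: [-0.8, -0.4, -0.1]
grip_width: 0.0434
grip_force: 0.0
```

Run:
```python
from h import *
o=robot.get_obs(); M=R.from_quat(o["tool_rot"]).as_matrix(); p=o["position"]; print(p,o["ft_force"],o["grip_width"],o["time"])
A=[]
for n in ["scene","side"]:
    c=robot.camera(n); q=proj(c,p+M[:,2]*.022); x,y=q.astype(int); print(n,q)
    a=c["img"][y-45:y+30,x-50:x+50]; A.append(cv2.resize(a,(400,300),interpolation=2))
save("low.png",np.hstack(A))
```

```text
[ 0.49946377 -0.19488399  0.03664635] [-0.83450644 -0.39962985 -0.13834392] 0.043426078892186824 7.0667
scene [260. 264.]
side [292. 323.]
```

View pics/low.png

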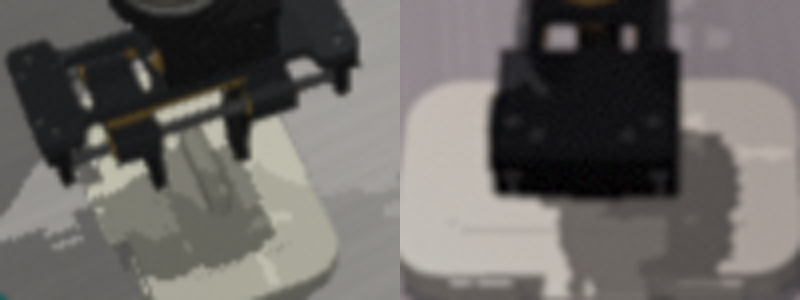

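move_arm(series="0 0 3 0 0 0; 0 0 6 0 0 0; 0 0 6 0 0 0")

```text
time: 7.42
position: [0.4986, -0.1944, 0.0295]
tool_rot: [0.997, -0.071, -0.0, -0.0]
ft_force: [-0.2, 0.5, -0.7]
grip_width: 0.0436
grip_force: 0.0
```

move_arm(series="0 0 3 0 0 0; 0 0 3 0 0 0")

```text
time: 7.58
position: [0.4987, -0.1944, 0.0264]
tool_rot: [0.997, -0.071, -0.0, -0.0]
ft_force: [-0.7, 0.0, -0.1]
grip_width: 0.0433
grip_force: 0.0
```

move_arm(series="0 0 3 0 0 0; 0 0 3 0 0 0")

```text
time: 7.75
position: [0.4987, -0.1944, 0.0234]
tool_rot: [0.997, -0.071, -0.0, -0.0]
ft_force: [0.4, 0.0, 0.1]
grip_width: 0.0436
grip_force: 0.0
```

move_arm(series="0 0 3 0 0 0; 0 0 3 0 0 0")

```text
time: 7.92
position: [0.4987, -0.1944, 0.0204]
tool_rot: [0.997, -0.071, -0.0, -0.0]
ft_force: [0.4, -0.8, 0.2]
grip_width: 0.0434
grip_force: 0.0
```

move_arm(series="0 0 2 0 0 0; 0 0 2 0 0 0")

```text
time: 8.08
position: [0.4988, -0.1945, 0.0186]
tool_rot: [0.997, -0.071, -0.0, -0.0]
ft_force: [-0.1, 0.1, 0.3]
grip_width: 0.0436
grip_force: 0.0
```

move_arm(series="0 0 2 0 0 0; 0 0 2 0 0 0")

```text
time: 8.25
position: [0.499, -0.1946, 0.0168]
tool_rot: [0.997, -0.071, 0.0, 0.0]
ft_force: [0.2, 0.7, -0.4]
grip_width: 0.0433
grip_force: 0.0
```

move_arm(series="0 0 2 0 0 0; 0 0 2 0 0 0")

```text
time: 8.42
position: [0.499, -0.1946, 0.0167]
tool_rot: [0.997, -0.071, 0.0, 0.0]
ft_force: [-2.7, 0.9, 14.6]
grip_width: 0.0437
grip_force: 7.3
```

move_arm(series="0 0 2 0 0 0; 0 0 2 0 0 0")

```text
time: 8.58
position: [0.4991, -0.1946, 0.0166]
tool_rot: [0.997, -0.071, 0.001, 0.0]
ft_force: [-5.2, 1.6, 28.5]
grip_width: 0.0433
grip_force: 14.7
```

Contact with the top face comes at reported z = 0.0167, so the fingertips are where the TCP is reported, about 22 mm short of what I assumed. I'll back off 1 mm and close.

move_arm(series="0 0 -5 0 0 0; 0 0 -5 0 0 0; 0 0 -5 0 0 0; 0 0 -5 0 0 0; 0 0 -5 0 0 0; 0 0 -5 0 0 0; 0 0 -5 0 0 0; 0 0 -5 0 0 0", jaw=0, newtons=50)

```text
time: 9.25
position: [0.4986, -0.1945, 0.0173]
tool_rot: [0.997, -0.071, -0.0, -0.0]
ft_force: [-0.0, -0.4, -1.0]
grip_width: 0.0137
grip_force: 50.0
```

move_arm(series="0 0 -20 0 0 0; 0 0 -50 0 0 0; 0 0 -85 0 0 0; 0 0 -120 0 0 0; 0 0 -150 0 0 0; 0 0 -150 0 0 0; 0 0 -150 0 0 0")

```text
time: 9.83
position: [0.4998, -0.1952, 0.1694]
tool_rot: [0.997, -0.071, 0.002, 0.001]
ft_force: [-1.2, 0.1, -1.3]
grip_width: 0.0137
grip_force: 50.0
```

```bash
cat > m.py <<'E'
from h import *
import sys
o=robot.get_obs(); M=R.from_quat(o["tool_rot"]).as_matrix(); print(o["time"],o["position"].round(4) if hasattr(o["position"],'round') else o["position"],o["ft_force"],o["grip_width"]); print(M.round(3))
for n in ["side","scene","wrist"]:
  c=robot.camera(n)
  for t in sys.argv[1:]:
    for d in robot.tip_of(c,t)[:4]:
      x=np.array(d["xyz"])
      if x[1]>-.33 and d["p"]>.3: print(n,t,x.round(4),round(d["p"],2), ((M.T@(x-o["position"]))*1000).round(1))
E
python3 m.py cover grip hook front rim
```

```text
9.8333 [ 0.4998 -0.1952  0.1694] [-1.22049117  0.09143095 -1.29508712] 0.013665422893078658
[[ 0.99  -0.142  0.003]
 [-0.142 -0.99  -0.002]
 [ 0.004  0.002 -1.   ]]
side cover [ 0.4996 -0.1938  0.1475] 0.67 [-0.5 -1.4 21.8]
side grip [ 0.5027 -0.1909  0.1813] 0.85 [  2.3  -4.6 -11.9]
side grip [ 0.4919 -0.237   0.1675] 0.68 [-1.9 42.5  1.9]
side front [ 0.4973 -0.2408  0.169 ] 0.72 [ 4.  45.5  0.4]
scene cover [ 0.4963 -0.1913  0.1484] 0.87 [-4.1 -3.4 20.9]
scene cover [ 0.5164  0.2058 -0.0059] 0.71 [ -40.9 -399.6  174.4]
scene grip [ 0.5008 -0.1925  0.18  ] 0.59 [  0.7  -2.8 -10.7]
scene hook [ 0.5025 -0.1427  0.1623] 0.59 [ -4.8 -52.3   6.9]
scene front [ 0.4925 -0.2397  0.1699] 0.98 [-0.9 45.1 -0.5]
scene rim [0.5231 0.2003 0.0841] 0.55 [ -33.2 -395.    84.4]
wrist cover [ 0.4983 -0.1922  0.1493] 0.77 [-2.  -2.8 20. ]
wrist grip [ 0.5018 -0.1938  0.181 ] 0.83 [  1.8  -1.6 -11.6]
wrist hook [ 0.5052 -0.1392  0.1606] 0.77 [ -2.6 -56.2   8.6]
wrist front [ 0.4937 -0.2404  0.1724] 0.62 [ 0.4 45.6 -3. ]
```

```bash
cat > pan.py <<'E'
from h import *
cs=robot.camera("side"); cc=robot.camera("scene")
S=lambda x,y:(235+x/4,150+(y-300)/4); C=lambda x,y:(330+(x-400)/2.963,155+(y-300)/2.96)
for nm,c,prs in [("side",cs,[(S(90,460),S(335,432)),(S(75,375),S(300,348))]),("scene",cc,[(C(512,392),C(615,485)),(C(600,342),C(705,430))])]:
    m=[]
    for a,b in prs:
        A,B=ray_at_z(c,a,.083),ray_at_z(c,b,.083); d=B-A; m.append((A,d))
        print(nm,A.round(4),B.round(4),np.degrees(np.arctan2(d[1],d[0])).round(1),np.linalg.norm(d).round(3))
# dense fit: rim outer silhouette vs image via gradient magnitude
from scipy.optimize import minimize
def rr(w,h,r,n=240):
    t=np.linspace(0,2*np.pi,n,endpoint=False); e=.25
    return np.c_[w/2*np.sign(np.cos(t))*abs(np.cos(t))**e,h/2*np.sign(np.sin(t))*abs(np.sin(t))**e]
outer=rr(.176,.108,0)
G=[]
for c in (cs,cc):
    g=cv2.GaussianBlur(cv2.cvtColor(c["img"],cv2.COLOR_RGB2GRAY).astype(np.float32),(0,0),.8)
    G.append(cv2.GaussianBlur(np.hypot(cv2.Sobel(g,5,1,0),cv2.Sobel(g,5,0,1)),(0,0),1.0))
def cost(v,k=None):
    q=R.from_euler("z",v[2]).as_matrix()[:2,:2]@outer.T; s=0
    for i,(c,g) in enumerate(zip((cs,cc),G)):
        if k is not None and i!=k: continue
        P=np.vstack([q[0]+v[0],q[1]+v[1],np.full(q.shape[1],.082),np.ones(q.shape[1])])
        u=c["mtx"]@(c["world_to_cam"]@P)[:3]; u=(u[:2]/u[2]).astype(np.float32)
        s-=cv2.remap(g,u[0][None],u[1][None],1).mean()
    return s
for k in (0,1,None):
    bs=min((cost((x,y,np.radians(a)),k),x,y,a) for x in np.arange(.508,.538,.002) for y in np.arange(.188,.216,.002) for a in np.arange(-25,26,1))
    print(k,bs)
E
python3 pan.py
```

```text
side [0.4594 0.1454 0.083 ] [0.6011 0.154  0.083 ] 3.5 0.142
side [0.4552 0.2367 0.083 ] [0.5934 0.2482 0.083 ] 4.8 0.139
scene [0.4688 0.1395 0.083 ] [0.5989 0.1543 0.083 ] 6.5 0.131
scene [0.4591 0.2413 0.083 ] [0.5893 0.2569 0.083 ] 6.8 0.131
0 (np.float32(-75.030075), np.float64(0.52), np.float64(0.202), np.int64(8))
1 (np.float32(-83.840195), np.float64(0.538), np.float64(0.20800000000000002), np.int64(21))
None (np.float32(-143.81479), np.float64(0.522), np.float64(0.2), np.int64(8))
```

```bash
cat > plan.py <<'E'
from h import *
import sys
# args: tilt out(mm, perpendicular-to-hook outward) up(mm) [pan x y yaw] ; cover-in-tool z offset
PX,PY,YAW,CZ=0.522,0.200,6.5,17.5
def target(tilt,out,up,along=0,px=PX,py=PY,yaw=YAW,cz=CZ,cy=0.,cx=0.):
    """tool pose placing the cover hook at the far bead, shifted out (pan +y), up (z), along cover +y in mm"""
    Rp=R.from_euler("z",yaw,degrees=True)
    Rc=Rp*R.from_euler("z",180,degrees=True)*R.from_euler("x",tilt,degrees=True)
    h=np.array([px,py,.082])+Rp.apply([0,.051,0])+Rp.apply([0,out/1000,0])+[0,0,up/1000]+Rc.apply([0,along/1000,0])
    Rt=Rc*R.from_matrix(np.diag([-1.,1,-1]))
    ht=np.array([cx,cy-51,cz-11])/1000
    return h-Rt.apply(ht),Rt
def rel(p,Rt):
    o=robot.get_obs(); R0=R.from_quat(o["tool_rot"]); p0=np.array(o["position"])
    return np.r_[R0.inv().apply(p-p0)*1000,(R0.inv()*Rt).as_rotvec(degrees=True)].round(1)
if __name__=="__main__":
    a=list(map(float,sys.argv[1:]))
    p,Rt=target(*a); print(p.round(4),rel(p,Rt), robot.get_obs()["time"])
E
python3 plan.py 15 14 50
```

```text
[0.52   0.2173 0.1515] [ -37.4 -410.7   16.4  -14.9    1.9  -14.6] 10.8333
```

move_arm(series="-4 -40 0 -1 0 -2; -8 -80 0 -3 0 -4; -12 -120 0 -5 0 -6; -15 -160 0 -7 1 -8; -19 -200 0 -9 1 -10; -22 -240 0 -11 1 -12; -26 -280 0 -13 2 -14; -29 -315 0 -15 2 -14.6")

```text
time: 11.5
position: [0.514, 0.124, 0.1681]
tool_rot: [0.99, 0.058, 0.008, 0.132]
ft_force: [0.7, -0.1, -2.3]
grip_width: 0.0138
grip_force: 50.0
```

```bash
python3 plan.py 15 14 50
```

```text
[0.52   0.2173 0.1515] [ 16.8 -93.1  -8.    0.2  -0.1   0.1] 11.5
```

move_arm(series="8 -35 -2 0 0 0; 12 -70 -4 0 0 0; 16 -93 -8 0 0 0; 16 -93 -8 0 0 0; 16 -93 -8 0 0 0")

```text
time: 11.92
position: [0.52, 0.2158, 0.151]
tool_rot: [0.99, 0.058, 0.008, 0.131]
ft_force: [0.8, -0.6, -0.5]
grip_width: 0.0136
grip_force: 50.0
```

```bash
python3 m.py cover grip hook front rim pan; python3 plan.py 15 14 50
python3 - <<'E'
from h import *
A=[]
for n in ["side","wrist"]:
    c=robot.camera(n); A.append(c["img"])
np.save("A.npy",np.array(A))
s=cv2.resize(A[0][90:240,210:350],(420,450),interpolation=2); w=cv2.resize(A[1][0:450,130:510],(380,450))
save("pre.png",np.hstack([s,w]))
E
```

```text
11.9167 [0.52   0.2158 0.151 ] [ 0.82250577 -0.64185178 -0.4819289 ] 0.013601123896103256
[[ 0.993  0.113  0.031]
 [ 0.117 -0.959 -0.259]
 [ 0.001  0.261 -0.965]]
side cover [0.5192 0.2136 0.1345] 0.91 [-1.1 -2.3 16.5]
side cover [0.512  0.266  0.1314] 0.74 [ -2.1 -54.1   5.7]
side grip [0.5201 0.2224 0.1637] 0.76 [  0.9  -3.  -13.9]
side hook [0.5117 0.267  0.1319] 0.73 [ -2.3 -55.    5. ]
side front [ 0.7508 -0.2359  0.0038] 0.71 [176.2 420.8 266.2]
side front [0.5242 0.1756 0.1598] 0.69 [-0.6 41.3  2.1]
side rim [0.5186 0.204  0.089 ] 0.6 [-2.9 -5.  62.9]
side pan [0.5229 0.2024 0.0192] 0.7 [  1.2 -21.2 130.9]
side pan [7.410e-01 2.321e-01 1.000e-04] 0.53 [221.2 -30.  148.5]
scene cover [0.5163 0.2105 0.1341] 0.95 [-4.3  0.3 17.6]
scene cover [0.5235 0.1669 0.167 ] 0.61 [-2.3 51.5 -2.6]
scene grip [0.5228 0.2208 0.1644] 0.57 [  3.4  -1.  -14.1]
scene hook [0.5121 0.2632 0.1349] 0.84 [ -2.3 -50.5   3.1]
scene front [0.5222 0.1688 0.1648] 0.56 [-3.3 48.9 -1. ]
scene front [ 7.463e-01 -1.830e-02 -6.000e-04] 0.39 [197.2 210.5 214.1]
scene rim [0.5209 0.1999 0.0817] 0.65 [-1.1 -2.7 71.1]
scene pan [0.5206 0.2046 0.018 ] 0.63 [ -0.9 -23.8 131.4]
wrist cover [0.5212 0.2095 0.1358] 0.67 [ 0.4  2.2 16.4]
wrist grip [0.5245 0.2188 0.168 ] 0.57 [  4.8   2.1 -17. ]
wrist hook [0.5123 0.2664 0.1361] 0.63 [ -1.8 -53.3   1.1]
wrist front [0.5268 0.1699 0.1673] 0.78 [ 1.4 49.  -3.6]
[0.52   0.2173 0.1515] [ 0.1 -2.6 -0.8  0.1 -0.1  0. ] 12.9667
```

View pics/pre.png

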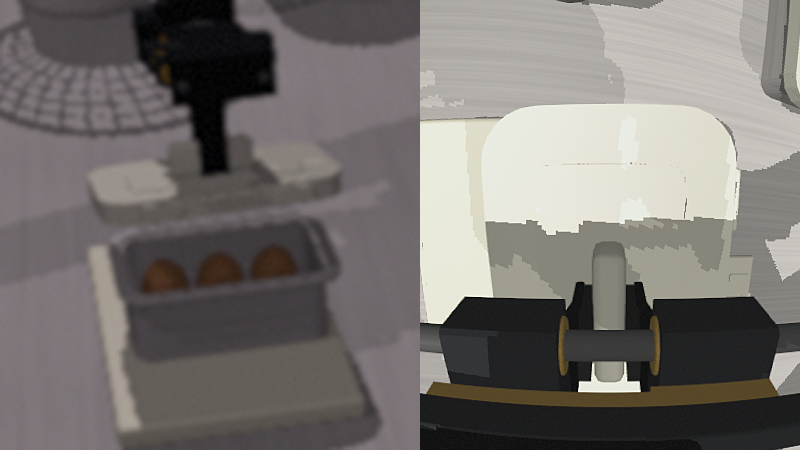

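Seen from the side, the cover is held tilted and parallel above the pan: cover edge (105,218)-(340,195), pan edge (120,290)-(335,270). Next I'll lower it outside the far bead until it just touches.

```bash
python3 plan.py 15 0 8 -11; python3 plan.py 15 0 0 -11
```

```text
[0.5204 0.214  0.1066] [  0.1 -11.1  43.3   0.1  -0.1   0. ] 13.0667
[0.5204 0.214  0.0986] [  0.1 -13.1  51.1   0.1  -0.1   0. ] 13.0667
```

move_arm(series="0 -5 20 0 0 0; 0 -9 36 0 0 0; 0 -11 43 0 0 0; 0 -11 43 0 0 0; 0 -11 43 0 0 0")

```text
time: 13.48
position: [0.5205, 0.2139, 0.1071]
tool_rot: [0.99, 0.057, 0.008, 0.131]
ft_force: [0.5, 0.4, -0.9]
grip_width: 0.0139
grip_force: 50.0
```

```bash
cat > st.py <<'E'
from h import *
P=[];F=[]
o=robot.get_obs(); print(o["time"],np.array(o["position"]).round(4),np.array(o["ft_force"]).round(2),np.array(o["moment"]).round(2),R.from_quat(o["tool_rot"]).as_matrix().round(3)[:,1])
E
python3 st.py; python3 plan.py 15 0 0 -11
```

```text
13.4833 [0.5205 0.2139 0.1071] [ 0.52  0.38 -0.92] [0.24 0.02 0.04] [ 0.11  -0.959  0.261]
[0.5204 0.214  0.0986] [-0.1 -2.2  8.2  0.1 -0.   0. ] 13.4833
```

move_arm(series="0 -0.5 2 0 0 0; 0 -0.5 2 0 0 0")

```text
time: 13.65
position: [0.521, 0.2141, 0.1056]
tool_rot: [0.99, 0.057, 0.009, 0.131]
ft_force: [1.1, -0.6, -1.3]
grip_width: 0.0135
grip_force: 50.0
```

move_arm(series="0 -0.5 2 0 0 0; 0 -0.5 2 0 0 0")

```text
time: 13.82
position: [0.5214, 0.2142, 0.1034]
tool_rot: [0.99, 0.057, 0.009, 0.131]
ft_force: [2.4, -0.9, -1.2]
grip_width: 0.0138
grip_force: 50.0
```

move_arm(series="0 0 0 0 0 0; 0 0 0 0 0 0; 0 0 0 0 0 0")

```text
time: 14.07
position: [0.5213, 0.2141, 0.1033]
tool_rot: [0.99, 0.057, 0.009, 0.131]
ft_force: [3.2, 0.7, -0.4]
grip_width: 0.0133
grip_force: 50.0
```

```bash
python3 st.py; python3 plan.py 15 0 0 -11
```

```text
14.0667 [0.5213 0.2141 0.1033] [ 3.18  0.71 -0.36] [ 0.33 -0.6   0.13] [ 0.11  -0.959  0.26 ]
[0.5204 0.214  0.0986] [-0.9 -1.1  4.5  0.1 -0.2  0. ] 14.0667
```

The 3 N along +x means the pan's +x end is touching the skirt. I'll shift the cover +x.

move_arm(series="1 0 -1 0 0 0; 2 0 -1 0 0 0; 2 0 -1 0 0 0")

```text
time: 14.32
position: [0.5216, 0.2141, 0.1036]
tool_rot: [0.99, 0.057, 0.007, 0.131]
ft_force: [1.1, -0.1, -0.9]
grip_width: 0.014
grip_force: 50.0
```

move_arm(series="0 0 0 0 0 0")

```text
time: 14.4
position: [0.5217, 0.2141, 0.1036]
tool_rot: [0.99, 0.057, 0.007, 0.131]
ft_force: [1.6, 0.4, -1.0]
grip_width: 0.0135
grip_force: 50.0
```

```bash
python3 st.py; python3 m.py rim pan cover | tail -n +4
```

```text
14.4 [0.5217 0.2141 0.1036] [ 1.56  0.36 -1.03] [ 0.28 -0.18  0.04] [ 0.11  -0.959  0.261]
 [-0.     0.261 -0.965]]
side rim [0.5198 0.2025 0.086 ] 0.97 [-3.2  6.4 20. ]
side pan [0.523  0.2024 0.0178] 0.94 [  0.  -11.   85.9]
side cover [0.5232 0.2138 0.0858] 0.6 [ 1.5 -4.1 17.3]
scene rim [0.521  0.1994 0.0839] 0.89 [-2.3  8.9 22.8]
scene pan [0.5243 0.2035 0.018 ] 0.9 [  1.4 -11.8  85.5]
scene cover [0.5176 0.2079 0.0867] 0.62 [-4.7  1.1 17.8]
wrist cover [0.5202 0.2115 0.0851] 0.63 [-1.7 -2.4 18.5]
```

move_arm(series="1.5 0 0 0 0 0; 1.5 0 1 0 0 0; 1.5 0 1 0 0 0")

```text
time: 15.25
position: [0.5239, 0.2142, 0.1028]
tool_rot: [0.99, 0.057, 0.008, 0.131]
ft_force: [-0.2, 1.0, -1.2]
grip_width: 0.0136
grip_force: 50.0
```

move_arm(series="0 -0.3 1 0 0 0; 0 -0.3 1 0 0 0")

```text
time: 15.42
position: [0.5237, 0.2142, 0.1016]
tool_rot: [0.99, 0.057, 0.008, 0.131]
ft_force: [0.4, -0.1, -1.3]
grip_width: 0.0137
grip_force: 50.0
```

move_arm(series="0 -0.3 1 0 0 0; 0 -0.3 1 0 0 0")

```text
time: 15.58
position: [0.5237, 0.2143, 0.1006]
tool_rot: [0.99, 0.057, 0.008, 0.131]
ft_force: [0.7, 0.8, -2.2]
grip_width: 0.0138
grip_force: 50.0
```

move_arm(series="0 -0.3 1 0 0 0; 0 -0.3 1 0 0 0")

```text
time: 15.75
position: [0.5239, 0.2143, 0.0996]
tool_rot: [0.99, 0.057, 0.008, 0.131]
ft_force: [1.0, 0.6, -1.4]
grip_width: 0.014
grip_force: 50.0
```

move_arm(series="0 -0.3 1 0 0 0; 0 -0.3 1 0 0 0")

```text
time: 15.92
position: [0.524, 0.2143, 0.0991]
tool_rot: [0.99, 0.057, 0.008, 0.131]
ft_force: [-0.4, 0.3, 3.8]
grip_width: 0.0136
grip_force: 50.0
```

move_arm(series="0 -0.3 1 0 0 0; 0 -0.3 1 0 0 0")

```text
time: 16.08
position: [0.5241, 0.2143, 0.0988]
tool_rot: [0.99, 0.056, 0.008, 0.131]
ft_force: [0.0, 0.3, 5.6]
grip_width: 0.0135
grip_force: 50.0
```

Contact is at z ≈ 0.0993, where I expected it. I'll back off into mid-slot, then slide along the cover's +y.

move_arm(series="0 0 -2.2 0 0 0; 0 0 -2.2 0 0 0; 0 3 -2.2 0 0 0; 0 6 -2.2 0 0 0; 0 6 -2.2 0 0 0")

```text
time: 16.5
position: [0.5243, 0.2086, 0.1011]
tool_rot: [0.99, 0.056, 0.008, 0.131]
ft_force: [0.2, 0.2, -1.6]
grip_width: 0.0138
grip_force: 50.0
```

move_arm(series="0 1.5 0 0 0 0; 0 1.5 0 0 0 0")

```text
time: 16.67
position: [0.5246, 0.2074, 0.1016]
tool_rot: [0.99, 0.056, 0.008, 0.131]
ft_force: [0.1, -0.1, -1.2]
grip_width: 0.0138
grip_force: 50.0
```

move_arm(series="0 1.5 0 0 0 0; 0 1.5 0 0 0 0")

```text
time: 16.83
position: [0.5246, 0.2065, 0.102]
tool_rot: [0.99, 0.056, 0.008, 0.131]
ft_force: [-0.6, 0.9, -2.7]
grip_width: 0.0135
grip_force: 50.0
```

move_arm(series="0 1 0.4 0 0 0; 0 1 0.4 0 0 0")

```text
time: 17.0
position: [0.5244, 0.2057, 0.1018]
tool_rot: [0.99, 0.056, 0.008, 0.131]
ft_force: [-1.6, 2.3, -2.2]
grip_width: 0.0137
grip_force: 50.0
```

move_arm(series="0 1 0.2 0 0 0; 0 1 0.2 0 0 0")

```text
time: 17.17
position: [0.5242, 0.2043, 0.1018]
tool_rot: [0.99, 0.057, 0.007, 0.131]
ft_force: [-1.5, 2.8, -1.8]
grip_width: 0.014
grip_force: 50.0
```

```bash
python3 st.py; python3 plan.py 15 0 0 0
```

```text
17.1667 [0.5242 0.2043 0.1018] [-1.47  2.79 -1.79] [ 0.71  0.36 -0.17] [ 0.11  -0.959  0.26 ]
[0.5216 0.2034 0.1015] [-2.7  0.5  0.5  0.1  0.   0. ] 17.1667
```

move_arm(series="0 -1.8 0 0 0 0; 0 -1.8 0 0 0 0")

```text
time: 17.33
position: [0.5254, 0.2058, 0.1018]
tool_rot: [0.99, 0.057, 0.009, 0.132]
ft_force: [-0.1, -1.0, -1.4]
grip_width: 0.0136
grip_force: 50.0
```

move_arm(series="0 0 -1.5 0 0 0; 0 0 -1.5 0 0 0")

```text
time: 17.5
position: [0.5251, 0.2061, 0.1032]
tool_rot: [0.99, 0.057, 0.008, 0.131]
ft_force: [-0.2, -1.2, -1.9]
grip_width: 0.0137
grip_force: 50.0
```

```bash
python3 st.py
```

```text
17.5 [0.5251 0.2061 0.1032] [-0.2  -1.16 -1.91] [ 0.18 -0.06 -0.  ] [ 0.11  -0.959  0.261]
```

move_arm(series="0 0 -1 0 0 0; 0 0 -1 0 0 0; 0 0 -1 0 0 0")

```text
time: 17.75
position: [0.5248, 0.2063, 0.1037]
tool_rot: [0.99, 0.057, 0.008, 0.131]
ft_force: [0.9, -1.5, -5.3]
grip_width: 0.0135
grip_force: 50.0
```

```bash
python3 st.py
```

```text
17.75 [0.5248 0.2063 0.1037] [ 0.86 -1.52 -5.27] [-0.01 -0.11  0.06] [ 0.11  -0.959  0.261]
```

The pull-up gave -4 N, so the lip is hooked under the bead. I'll re-centre it and swing the cover down about the bead.

move_arm(series="0 0 1.5 0 0 0; 0 0.2 2.4 1 0 0; 0 0.3 4.2 3 0 0; 0 0.4 6 5 0 0; 0 0.4 6 5 0 0")

```text
time: 18.17
position: [0.5252, 0.2038, 0.0987]
tool_rot: [0.995, 0.056, 0.006, 0.087]
ft_force: [-0.3, 0.0, -1.0]
grip_width: 0.0136
grip_force: 50.0
```

```bash
python3 st.py
```

```text
18.1667 [0.5252 0.2038 0.0987] [-0.29  0.03 -0.96] [0.16 0.06 0.05] [ 0.111 -0.979  0.174]
```

move_arm(series="0 0.2 1.8 2 0 0; 0 0.3 3.6 4 0 0; 0 0.4 4.5 5 0 0; 0 0.4 4.5 5 0 0")

```text
time: 18.5
position: [0.5252, 0.2028, 0.0942]
tool_rot: [0.997, 0.056, 0.003, 0.044]
ft_force: [0.2, -0.2, -1.0]
grip_width: 0.0134
grip_force: 50.0
```

```bash
python3 st.py; python3 m.py cover hook front rim pan corner0| tail -n +4
```

```text
18.5 [0.5252 0.2028 0.0942] [ 0.19 -0.17 -1.05] [0.08 0.02 0.08] [ 0.112 -0.99   0.089]
 [ 0.001  0.089 -0.996]]
side cover [0.5274 0.2023 0.0754] 0.97 [ 2.1 -0.9 18.8]
side hook [0.5156 0.2535 0.0843] 0.9 [ -3.9 -52.1   5.3]
side front [0.5327 0.1606 0.0972] 0.8 [ 2.7 42.9  0.8]
side pan [0.5225 0.201  0.0187] 0.87 [-3.  -5.2 75.3]
side corner0 [0.6047 0.1707 0.1003] 0.9 [75.4 41.3 -2.4]
side corner0 [0.4601 0.1462 0.0989] 0.83 [-71.1  49.2  -0.5]
side corner0 [0.4503 0.237  0.0916] 0.8 [-70.6 -42.4  -1.3]
scene cover [0.5214 0.2024 0.0793] 0.86 [-3.9 -1.3 14.8]
scene hook [0.5199 0.2543 0.0884] 0.88 [  0.5 -52.    1.2]
scene front [0.5287 0.1591 0.1001] 0.62 [-1.5 44.2 -2. ]
scene pan [0.5207 0.2048 0.019 ] 0.95 [-4.4 -9.1 74.6]
scene pan [0.4591 0.1526 0.0945] 0.33 [-71.4  42.3   3.4]
scene corner0 [ 0.2731 -0.3118  0.0182] 0.93 [-308.6  474.3  118.2]
scene corner0 [0.605  0.1701 0.1035] 0.85 [75.6 42.2 -5.5]
wrist cover [0.5231 0.2032 0.0739] 0.81 [-2.1 -2.4 20.1]
wrist hook [0.5203 0.2575 0.0864] 0.61 [  1.3 -55.3   2.9]
wrist front [0.5303 0.1562 0.1011] 0.92 [-0.2 47.3 -2.7]
wrist corner0 [0.6031 0.1698 0.095 ] 0.57 [73.7 41.5  3. ]
```

move_arm(series="0 0.1 0.9 1 0 0; 0 0.1 0.9 1 0 0")

```text
time: 19.72
position: [0.5256, 0.2027, 0.0937]
tool_rot: [0.998, 0.057, 0.003, 0.036]
ft_force: [-0.2, -2.5, 1.6]
grip_width: 0.0135
grip_force: 50.0
```

move_arm(series="0 0.1 0.9 1 0 0; 0 0.1 0.9 1 0 0")

```text
time: 19.88
position: [0.5258, 0.2021, 0.0935]
tool_rot: [0.998, 0.057, 0.003, 0.027]
ft_force: [-1.0, -1.9, 5.5]
grip_width: 0.0139
grip_force: 50.3
```

```bash
python3 st.py
```

```text
19.8833 [0.5258 0.2021 0.0935] [-1.01 -1.88  5.51] [-1.04 -0.06 -0.23] [ 0.114 -0.992  0.055]
```

The lugs rest on the rim at about 4°. I'll release and lift off.

move_arm(series="0 0 -1 -0.7 0 0; 0 0 -1 -0.7 0 0; 0 0 -1 -0.7 0 0; 0 0 -1 -0.7 0 0", jaw=0.4)

```text
time: 20.22
position: [0.5249, 0.2035, 0.093]
tool_rot: [0.998, 0.057, 0.002, 0.033]
ft_force: [0.2, 0.1, -0.5]
grip_width: 0.0308
grip_force: 0.0
```

move_arm(series="0 0 -20 0 0 0; 0 0 -50 2 0 0; 0 0 -70 3 0 0; 0 0 -70 3 0 0; 0 0 -70 3 0 0")

```text
time: 20.63
position: [0.5252, 0.2079, 0.164]
tool_rot: [0.998, 0.057, 0.002, 0.007]
ft_force: [0.3, 0.2, 0.5]
grip_width: 0.0346
grip_force: 0.0
```

move_arm(series="0 20 0 0 0 0; 0 42 0 0 0 0; 0 42 0 0 0 0; 0 42 0 0 0 0", jaw=0)

```text
time: 20.97
position: [0.5284, 0.1655, 0.1622]
tool_rot: [0.998, 0.056, -0.001, 0.007]
ft_force: [0.5, -0.3, 0.6]
grip_width: 0.0157
grip_force: 0.0
```

```bash
python3 st.py; python3 m.py cover hook front rim pan corner0| tail -n +2
```

```text
20.9667 [0.5284 0.1655 0.1622] [ 0.52 -0.34  0.6 ] [-0.   -0.02  0.01] [ 0.112 -0.994  0.014]
[[ 0.994  0.112 -0.   ]
 [ 0.112 -0.994 -0.014]
 [-0.002  0.014 -1.   ]]
side cover [0.5247 0.2033 0.0723] 0.89 [  0.8 -39.2  89.3]
side cover [0.5952 0.2524 0.0902] 0.64 [ 76.3 -79.8  70.7]
side hook [0.5191 0.2539 0.0788] 0.68 [  0.9 -90.   82.2]
side front [0.5305 0.16   0.0926] 0.72 [ 1.7  4.7 69.6]
side pan [0.5234 0.2017 0.0187] 0.64 [ -0.6 -38.5 143. ]
side corner0 [0.6027 0.1626 0.0985] 0.91 [73.7 10.3 63.7]
side corner0 [0.4493 0.236  0.092 ] 0.89 [-70.5 -79.9  69.2]
scene cover [0.5234 0.2021 0.0734] 0.87 [ -0.6 -38.2  88.3]
scene cover [0.5199 0.2522 0.0847] 0.72 [  1.5 -88.2  76.3]
scene hook [0.5198 0.2518 0.0852] 0.91 [  1.3 -87.8  75.8]
scene front [0.5244 0.1565 0.0984] 0.85 [-4.8  7.6 63.9]
scene rim [0.5293 0.2081 0.1073] 0.36 [  5.8 -43.   54.3]
scene rim [0.5183 0.2521 0.0832] 0.32 [ -0.1 -88.3  77.8]
scene pan [0.5232 0.2031 0.0175] 0.64 [ -0.6 -39.9 144.1]
scene pan [ 0.7571 -0.2323  0.0022] 0.56 [183.  418.7 165.3]
scene corner0 [0.4512 0.2343 0.0875] 0.95 [-68.8 -78.1  73.8]
scene corner0 [0.603  0.1649 0.0974] 0.95 [74.2  8.1 64.7]
wrist cover [0.5255 0.1988 0.0746] 0.94 [  1.1 -34.6  87.1]
wrist hook [0.5216 0.2534 0.0842] 0.63 [  3.3 -89.2  76.8]
wrist front [0.5291 0.1549 0.0994] 0.72 [-0.3  9.7 62.9]
wrist corner0 [0.6039 0.1649 0.09  ] 0.96 [75.1  8.1 72.1]
wrist corner0 [0.5989 0.2563 0.0912] 0.62 [ 80.4 -83.3  69.7]
```

move_arm(series="0 6 25 0.8 0 0; 0 6 50 0.8 0 0; 0 6 62 0.8 0 0; 0 6 62 0.8 0 0; 0 6 62 0.8 0 0")

```text
time: 22.43
position: [0.5298, 0.1592, 0.1013]
tool_rot: [0.998, 0.057, -0.0, -0.0]
ft_force: [0.1, 0.9, 0.4]
grip_width: 0.0005
grip_force: 0.0
```

move_arm(series="0 0 2.5 0 0 0; 0 0 5 0 0 0; 0 0 5 0 0 0")

```text
time: 22.68
position: [0.5306, 0.1594, 0.0972]
tool_rot: [0.998, 0.057, 0.001, -0.0]
ft_force: [-1.0, -0.0, 0.4]
grip_width: 0.0006
grip_force: 0.0
```

move_arm(series="0 0 2 0 0 0; 0 0 2 0 0 0")

```text
time: 22.85
position: [0.5308, 0.1592, 0.0956]
tool_rot: [0.998, 0.057, 0.001, 0.0]
ft_force: [0.3, -0.4, 2.5]
grip_width: 0.0004
grip_force: 1.5
```

move_arm(series="0 0 1 0 0 0; 0 0 2 0 0 0")

```text
time: 23.02
position: [0.5309, 0.1591, 0.0949]
tool_rot: [0.998, 0.057, 0.002, 0.0]
ft_force: [-3.3, -1.3, 17.8]
grip_width: 0.0009
grip_force: 9.2
```

move_arm(series="0 0 1 0 0 0; 0 0 2 0 0 0")

```text
time: 23.18
position: [0.531, 0.159, 0.094]
tool_rot: [0.998, 0.058, 0.002, 0.0]
ft_force: [-5.1, -2.7, 24.3]
grip_width: 0.0002
grip_force: 11.5
```

move_arm(series="0 0 1 0 0 0; 0 0 2 0 0 0")

```text
time: 23.35
position: [0.5307, 0.1588, 0.0905]
tool_rot: [0.998, 0.057, 0.002, 0.0]
ft_force: [0.5, -0.1, 0.3]
grip_width: 0.0002
grip_force: 0.0
```

It snapped at about 24 N. I'll follow it down for a firm seat.

move_arm(series="0 0 1 0 0 0; 0 0 2 0 0 0")

```text
time: 23.52
position: [0.5305, 0.1593, 0.0876]
tool_rot: [0.998, 0.057, 0.001, -0.0]
ft_force: [-3.6, -1.8, 17.4]
grip_width: 0.0004
grip_force: 8.4
```

move_arm(series="0 0 1 0 0 0; 0 0 2 0 0 0")

```text
time: 23.68
position: [0.5305, 0.1594, 0.0875]
tool_rot: [0.998, 0.057, 0.001, 0.0]
ft_force: [-6.6, -1.4, 30.8]
grip_width: 0.0005
grip_force: 15.3
```

move_arm(series="0 0 1 0 0 0; 0 0 1.5 0 0 0")

```text
time: 23.85
position: [0.5306, 0.1593, 0.0874]
tool_rot: [0.998, 0.057, 0.001, 0.0]
ft_force: [-8.9, -0.6, 35.8]
grip_width: 0.0002
grip_force: 18.0
```

Firm stop at z ≈ 0.0875, against about 0.088 for the cover home. I'll retreat and check.

move_arm(series="0 0 -20 0 0 0; 0 0 -60 0 0 0; 0 0 -100 0 0 0; 0 20 -140 0 0 0; 0 60 -140 0 0 0; 0 100 -140 0 0 0; 0 140 -140 0 0 0; 0 160 -140 0 0 0")

```text
time: 24.52
position: [0.5491, -0.0034, 0.2234]
tool_rot: [0.998, 0.056, 0.001, 0.001]
ft_force: [0.2, -0.0, -0.8]
grip_width: 0.0003
grip_force: 0.0
```

move_arm(series="0 20 0 0 0 0; 0 50 0 0 0 0; 0 50 0 0 0 0")

```text
time: 24.77
position: [0.5553, -0.0541, 0.2228]
tool_rot: [0.998, 0.055, 0.001, 0.001]
ft_force: [0.7, -0.3, -0.1]
grip_width: 0.0003
grip_force: 0.0
```

```bash
python3 m.py cover hook front pan corner0 corner1 full_pan bowl shaker| tail -n +5
python3 - <<'E'
from h import *
a=robot.camera("side")["img"]; b=robot.camera("scene")["img"]
save("fin.png",np.hstack([cv2.resize(a[120:270,215:345],(400,460),interpolation=2),cv2.resize(b[140:255,330:430],(400,460),interpolation=2)]))
E
```

```text
side cover [0.5283 0.2043 0.0682] 0.72 [   1.3 -260.2  153.9]
side cover [0.4479 0.2373 0.0918] 0.52 [ -75.  -301.8  130. ]
side hook [0.5187 0.2554 0.0796] 0.85 [  -2.6 -312.   142.4]
side front [0.5293 0.1573 0.0873] 0.78 [  -2.9 -213.3  135. ]
side pan [0.5228 0.2038 0.0201] 0.94 [  -4.4 -260.4  202. ]
side corner0 [0.4513 0.2381 0.0901] 0.9 [ -71.5 -302.2  131.8]
side corner0 [0.4576 0.1491 0.0901] 0.78 [ -75.  -213.1  132. ]
side corner1 [0.4513 0.2381 0.0901] 0.9 [ -71.5 -302.2  131.8]
side corner1 [0.4576 0.1491 0.0901] 0.78 [ -75.  -213.1  132. ]
side full_pan [ 0.7469 -0.0116  0.0022] 0.59 [194.6 -21.7 221. ]
side bowl [ 0.7516 -0.2359  0.0042] 0.83 [174.6 201.8 219.6]
side shaker [0.5275 0.2041 0.067 ] 0.65 [   0.4 -260.1  155.1]
side shaker [ 7.434e-01  2.310e-01 -5.000e-04] 0.58 [ 217.8 -263.2  223.2]
side shaker [ 7.487e-01 -1.300e-02 -2.000e-04] 0.39 [196.2 -20.1 223.4]
scene cover [0.5243 0.2025 0.0698] 0.83 [  -2.9 -258.8  152.3]
scene hook [ 0.7563 -0.2346  0.0021] 0.72 [179.4 201.  221.7]
scene hook [0.5173 0.2554 0.0863] 0.58 [  -4.  -312.1  135.7]
scene front [0.5
[... 558 characters left out ...]
nt [0.5292 0.1572 0.091 ] 0.79 [  -3.  -213.2  131.3]
wrist corner0 [0.5975 0.2544 0.09  ] 0.95 [  75.6 -302.3  132.2]
wrist corner0 [0.4473 0.2349 0.0871] 0.86 [ -75.8 -299.5  134.8]
wrist corner0 [0.6041 0.1644 0.0882] 0.8 [  72.3 -212.1  134.2]
wrist corner1 [0.5975 0.2544 0.09  ] 0.95 [  75.6 -302.3  132.2]
wrist corner1 [0.4473 0.2349 0.0871] 0.86 [ -75.8 -299.5  134.8]
wrist corner1 [0.6041 0.1644 0.0882] 0.8 [  72.3 -212.1  134.2]
wrist full_pan [ 0.7455 -0.013   0.0009] 0.75 [193.  -20.5 222.3]
wrist bowl [ 0.7567 -0.2382  0.0009] 0.96 [179.4 204.6 222.9]
wrist shaker [ 0.7437  0.2366 -0.0008] 0.83 [ 218.7 -268.7  223.4]
wrist shaker [0.5283 0.1537 0.0916] 0.48 [  -4.3 -209.8  130.7]
```

View pics/fin.png

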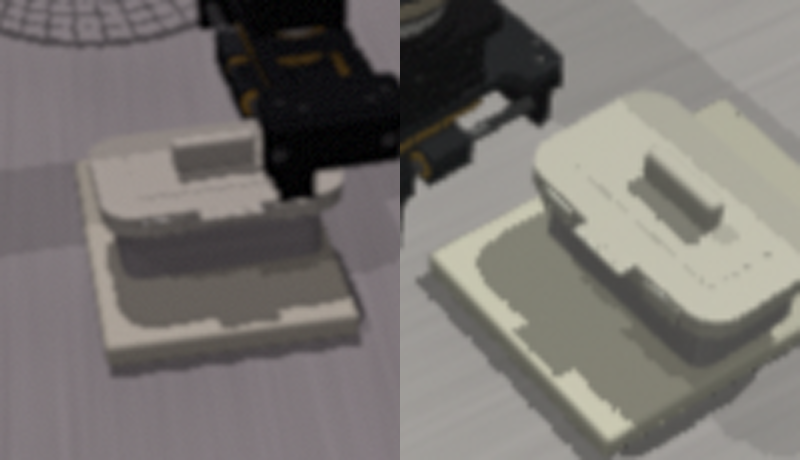

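The cover lies flush: all four corners measure within network error of 0.088. The pan and the bystanders are where they were. Handing in.

```bash
python3 -c "
from rig import robot
print(robot.hand_in())"
```

```text
the job is handed in; nothing more can be done
None
```

The cover is on the egg pan: its lip is hooked under the far rim, the tab side snapped at about 24 N and the cover lies flush as far as the cameras show; the pan and bystanders measured within a few mm of where they started, and I handed in at about 26 s (no verdict was shown).

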